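# Swing the drain hook home and hang the strainer basket

### The arm

A 7-joint arm with a two-finger parallel gripper is mounted at the origin on the work surface. World frame = base frame: x ahead of the robot, y to its left, z up, the work surface at z = 0. Lengths are in m, angles in rad, forces in N, time in s.
With the tool pointing down it reaches from about 0.425 to 1.025 m from the base axis. Payload 3.6 kg.
Tool frame: the origin (TCP) lies midway between the tips of the shut fingers; the grasp point (between the pads) lies 19 mm behind it (manip.grasp_offset is the distance from the TCP to the grasp point, in m); z points along the fingers, y is the line along which they close (so a half turn about z gives the same grasp; the last joint's range is limited). The gripper opens to 85 mm and grips with 20 to 120 N. Pads are 22 mm wide; open, the fingers measure 114 mm over their backs; the gripper's body (76 mm by 85 mm) begins 54 mm behind the grasp point. The pads swing forward as they close: fully open they stand 13 mm farther back than shut.
Start: joints at [1.085, 0.591, 0.048, 1.609, -0.033, 0.943, -0.034], TCP at [0.278, -0.67, 0.231] pointing down, gripper open.
Joint ranges: [-2.69, 2.69], [-0.47, 2.24], [-1.27, 1.36], [0.19, 2.51], [-1.53, 4.68], [0.08, 2.07], [-3.09, 3.09]. Speed limits (rad/s): [2.57, 2.57, 3.14, 3.14, 3.14, 3.14, 3.14].

### API

Orientations are given as a rotation vector (axis times angle).
In Python, from station import manip gives the robot as it stands. The module is installed in compiled form; this text tells all that it offers.
- The arm moves only by the tool carry_out, never from a script. Its arguments are lists of equal length, an entry for each row: "slide": the shift along the tool's x, y, z in shares of 0.8 m (1.0 is 0.8 m), a list of three; "delta_rot": the turn, a rotation vector about the tool's x, y, z in shares of 2 rad (1.0 is 2 rad), a list of three. In form: {"slide": [[tx, ty, tz], ...], "delta_rot": [[ax, ay, az], ...]}. A call has 1 to 10 rows; each row is the pose to reach, as a shift and turn from the pose commanded when the call began, along the tool's axes at that moment; what a row does not reach only later rows make up. A row lasts 1/10 s, in which the tool goes at most 50 mm and 8.59 degrees, less where a joint would pass 70% of its speed; a pose out of reach is approached as far as the arm can. No shift or turn number may pass 1 either way. A call with a gripper value outside its range is refused whole. "jaw" is the finger opening in m, from 0 to 0.0854, set as the call begins (left out, the last holds). The fingers move at their own pace and stop on an object; "squeeze" is the grip in N (left out, the last holds). Time passes only in rows, so rows that repeat a pose let the fingers close. It gives the time, the measured TCP pose, the force, the opening and the grip force at its end, in the units of the state.
- manip.observe(): the state, without advancing time (a new reading comes with each control period).
- manip.camera(name): name is "scene" or "side" or "wrist"; returns a dict with "image" (400x640x3 uint8, red, green, blue), "camera_matrix" (3x3 intrinsics, pixels), "T" (4x4, takes a point from camera to world coordinates); the wrist camera has in their place "hand_eye" (4x4, takes a point from camera to tool coordinates, whose origin is the TCP and whose axes are the flange's). Camera axes: x right, y down, z forward; pixel columns grow to the right and rows downward; lengths in m; the calibration is good to about 2 mm. The wrist camera is an equidistant fisheye: a pixel r from the principal point sees the ray r / f radians off the axis. A picture is of the moment at which its call begins: read the wrist's pose just before it. There is no depth.
- manip.finish_job(): hands the job in; it is judged then, once.
The state is a dict: "time": time; "qpos": joint angles; "dq": joint speeds; "tau": joint torques, N m; "tool_pos": TCP position; "eef_rot": TCP orientation; "force": force on the tool from outside, world axes, zero at the start; "moment": the same for the moment, N m; "grip_width": finger opening in m; "finger_force": force on a finger pad.
Only numpy, scipy, OpenCV 4.12 (cv2) and the standard library are available. Lean on these libraries where they do the work, as an engineer would, in place of code of your own. Each camera call takes 0.05 s, during which the arm holds its last target. There are 200 camera calls.

### The job

Push the swivel hook of the brass drain stand round anticlockwise (seen from above) until it comes up against its stop above the white bowl and, with a firmer but still gentle push, the stiff click ring goes fully home; do not force the hook beyond that. Then hang the draining basket by its eye on the hook so that it hangs free and still over the bowl, and let go. Never strain the hook, and leave the bowl and everything else on the island where it stands.

Things in the scene. Friction and masses are not known exactly. Their poses are not given: they have to be found in the camera images.
- hook: Brass swivel hook on a fixed 235 mm post (post radius 9, round base radius 38, 12 thick). Origin: on the vertical swivel axis, at the centre line of the arm, 235 above the island; z up. The arm, a bar of radius 4, runs level along +x to x = 112, then turns up (tip top 16 above the centre line). Hub radius 12, its ball 22 above the centre line. More than 20 N on the hook strains it.
- hook_tip (a point): Top of the hook's upturned tip; axes as the hook's. The hook swivels with light drag (1.6 N at the tip), stays where left, and starts 1.1 to 2.0 rad clockwise (from above) of its stop. The stop is hidden and must be felt: there the arm points at the bowl's centre, give or take 0.25 rad. Then the click ring yields 0.12 rad to about 6.5 N pushed 95 mm from the axis, and ends rigidly.
- click (a joint): Click ring under the hook's hub (radius 15): rad, 0 at the start, 0.12 fully home (anticlockwise); stays where pushed. Stiff: 0.6 N m moves it, the free swivel 0.18 N m, so it moves only once the hook is against its stop.
- basket: Steel draining basket standing upright, open on top: foot radius 36, rim radius 43, 50 tall; two sloping brass legs (in its x-z plane) carry a square brass eye. Origin: centre of the underside; z up. 0.2 to 0.4 kg. Grip the eye's two sides from outside, fingers closing along y (42 wide): the hook's arm then passes between the fingers.
- eye (a point): Middle of the roof of the basket's eye, 137 above its underside; it rests on the arm's top when hung. Axes as the basket's. The eye is a frame 42 wide (y), 12 thick (x), 95 to 145 above the underside, bars 8 thick; the opening runs through along x, 26 wide, from 103 up to a notched roof: 137 in the middle, 132 at the sides.
- bowl: White china bowl, rim radius 66, 55 tall, loose, standing under the place where the hook belongs, its centre 106 to 118 from the post's axis. Origin: centre of its underside. To be left where it is.
- mug_a: White china mug, radius 39, 90 tall, handle on its +y side; bystander. Origin: centre of its underside (mm).
- mug_b: White china mug like the other, radius 39, 90 tall, handle on its +y side; bystander. Origin: centre of its underside (mm).
- mill: Turned dark-wood pepper mill, radius 26, 160 tall; bystander. Origin: centre of its underside (mm).
- jar: Amber glass jar with brass cap, radius 30, 90 tall; bystander. Origin: centre of its underside (mm).
- ramekin: Small white ramekin, rim radius 36, 40 tall; bystander. Origin: centre of its underside (mm).
- spoon: Wooden spoon, 190 long, lying flat; bystander. Origin: centre of its underside (mm).
Mind the look-alikes: they are no part of the job. What is shaped like the part that bears hook but pink is not meant.

How it is judged:
By the outcome, as a careful person would: the job done as asked, in the order asked, and still so for the second after the job is handed in, with the robot touching nothing.
It also fails if it takes over 72 s, if anything falls off the work surface, if the arm or the gripper's body presses on something with over 40 N, if the wrist force passes 120 N, or if a joint passes its speed limit or range.

## Working session

There is one attempt and no reset: what is moved stays moved. The work goes in short steps, Python scripts to look and compute and a tool call to move; the robot and the scene stay as the last step left them, time stands still between calls to the robot, and variables do not carry over. Pictures are saved under pics/ and viewed, at most 13 in all, crops included, and the job is handed in when it is done.

Besides the shell and the picture viewer there is one more tool, called after ">>>" in YAML: its name, and indented under it one key for each argument. carry_out: Moves the arm, as the interface text tells. Its arguments: {"type":"object","properties":{"slide":{"type":"array","items":{"type":"array","items":{"type":"number"}}},"delta_rot":{"type":"array","items":{"type":"array","items":{"type":"number"}}},"jaw":{"type":"number"},"squeeze":{"type":"number"}},"required":["slide","delta_rot"]}

```bash
mkdir -p pics
python3 - <<'E'
from station import manip
import cv2, numpy as np, pickle
s=manip.observe();print(s)
d={}
for n in("scene","side"):
    c=manip.camera(n);d[n]=c
    cv2.imwrite(f"pics/{n}0.png",c["image"][:,:,::-1]);print(n,c["camera_matrix"],c["T"].round(3))
c=manip.camera("wrist");d["wrist"]=c;d["s"]=s
print(c["camera_matrix"],c["hand_eye"],manip.grasp_offset)
cv2.imwrite("pics/wrist0.png",c["image"][:,:,::-1])
pickle.dump(d,open("d0.pkl","wb"))
E
```

```text
{'time': 0.0, 'qpos': array([ 1.0845124 ,  0.5921305 ,  0.04830279,  1.60984765, -0.03330158,
        0.94270045, -0.03368788]), 'dq': array([-7.42802911e-04,  1.25969562e-03,  2.33151193e-05, -6.32669865e-04,
       -5.08850623e-04, -1.27500856e-03, -6.50618679e-04]), 'tau': array([-1.89103157e-03, -5.48701715e+01,  1.54613167e+00, -1.98129004e+01,
        9.49446461e-03,  8.77415790e-03,  2.12364006e-05]), 'tool_pos': array([ 0.27718445, -0.66901051,  0.23012334]), 'eef_rot': array([-3.07900865e+00, -6.12730481e-01,  8.96819865e-04]), 'force': array([0.79755258, 0.36443659, 1.24342415]), 'moment': array([-0.03016915, -0.0370654 , -0.02668442]), 'finger_force': 0.0, 'grip_width': 0.08538821280300471}
scene [[415.44585281   0.         319.55046615]
 [  0.         415.44585281 199.25613333]
 [  0.           0.           1.        ]] [[-0.403  0.725 -0.558  1.165]
 [ 0.915  0.318 -0.249  0.229]
 [-0.003 -0.611 -0.791  1.016]
 [ 0.     0.     0.     1.   ]]
side [[363.12592977   0.         318.5959731 ]
 [  0.         363.12592977 201.05527014]
 [  0.           0.           1.        ]] [[-0.921 -0.242  0.304  0.259]
 [-0.388  0.607 -0.694  0.7  ]
 [-0.017 -0.757 -0.653  0.868]
 [ 0.     0.     0.     1.   ]]
[[309.70691629   0.         318.42996312]
 [  0.         309.70691629 197.72617731]
 [  0.           0.           1.        ]] [[ 1.12362365e-03 -9.59387090e-01 -2.82090676e-01  7.12988182e-02]
 [ 9.99999132e-01  8.84017180e-04  9.76664695e-04 -7.10346962e-04]
 [-6.87626496e-04 -2.82091528e-01  9.59387251e-01 -1.42518344e-01]
 [ 0.00000000e+00  0.00000000e+00  0.00000000e+00  1.00000000e+00]] 0.0187
```

View pics/scene0.png

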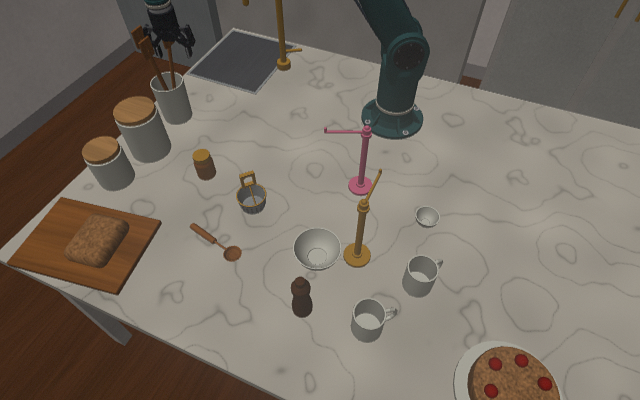

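View pics/side0.png

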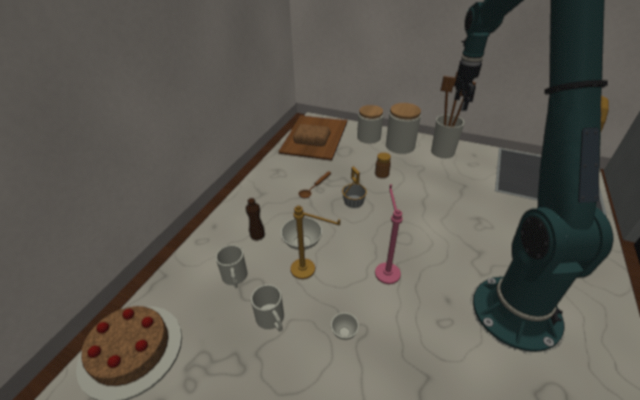

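The scene view shows two stands. The brass one has its base at (357,255), hub at (364,205) and tip at (379,171). The pink one has its base at (360,186) and is the look-alike. Brass is the one the text describes. The basket is at (251,200) with its eye at (247,180), and the bowl is at (317,250). I'll enlarge both views to confirm this.

Run:
```python
import cv2, numpy as np, pickle
d=pickle.load(open("d0.pkl","rb"))
a=d["scene"]["image"][160:275,220:390,::-1]   # 170x115
b=d["side"]["image"][155:285,270:410,::-1]
A=cv2.resize(a,(800,541),interpolation=cv2.INTER_CUBIC) 
B=cv2.resize(b,(640,594),interpolation=cv2.INTER_CUBIC)
for im,(x0,y0),k in((A,(220,160),800/170),(B,(270,155),640/140)):
    for u in range(x0,x0+180,10): cv2.putText(im,str(u),(int((u-x0)*k),8),0,.3,(0,0,255));cv2.line(im,(int((u-x0)*k),10),(int((u-x0)*k),14),(0,0,255))
    for v in range(y0,y0+140,10): cv2.putText(im,str(v)+"-",(0,int((v-y0)*k)+3),0,.3,(0,0,255))
cv2.imwrite("pics/A.png",A);cv2.imwrite("pics/B.png",B)
```

```text
(no output)
```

View pics/A.png

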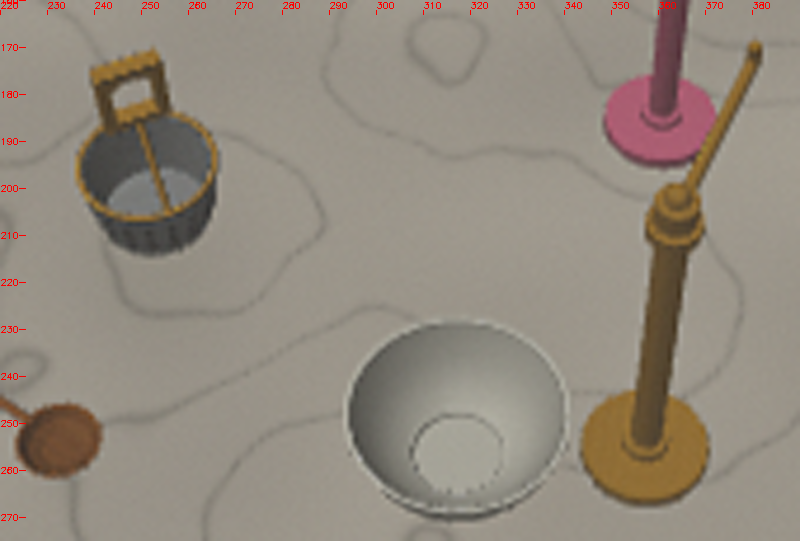

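View pics/B.png

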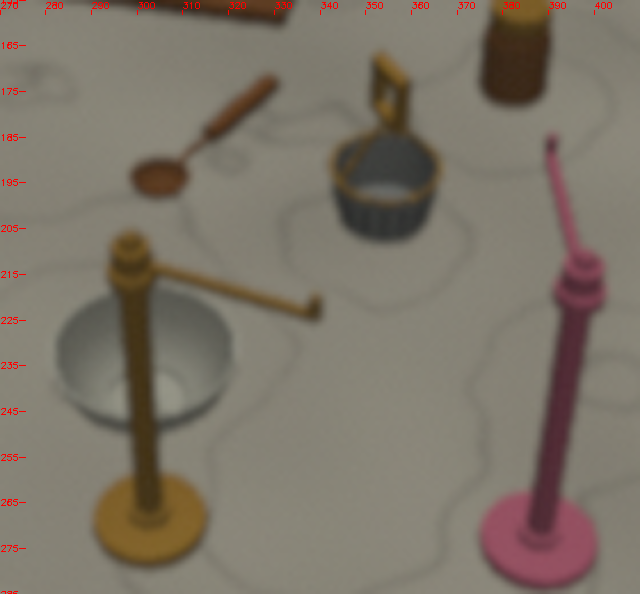

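The crops confirm it. The brass hook's ball is at scene (364,202) and side (298.4,208.6), and its tip at (380.4,169.6) and (339.4,219.5). The eye's top is at (246.8,173.2) and (356,170.3), and the bowl's rim centre at (317.3,248.8) and (301.5,233.8). Next I triangulate.

```bash
cat > h.py <<'E'
import numpy as np, cv2, pickle
from scipy.spatial.transform import Rotation as R
d=pickle.load(open("d0.pkl","rb"))
def ray(c,p):
    v=np.linalg.inv(c["camera_matrix"])@[*p,1.]; return c["T"][:3,3],c["T"][:3,:3]@(v/np.linalg.norm(v))
def tri(a,b,A=None,B=None):
    M=np.zeros((3,3));m=np.zeros(3)
    rs=[ray(A or d["scene"],a),ray(B or d["side"],b)]
    for o,v in rs: P=np.eye(3)-np.outer(v,v);M+=P;m+=P@o
    x=np.linalg.solve(M,m); return x,[round(1000*np.linalg.norm((np.eye(3)-np.outer(v,v))@(x-o)),1) for o,v in rs]
def plane(c,p,z):
    o,v=ray(c,p);return o+v*(z-o[2])/v[2]
E
python3 - <<'E'
from h import *
for n,a,b,z in [("ball",(363.9,202),(298.4,208.6),.257),("tip",(380.4,169.6),(339.4,219.5),.251),("eyetop",(246.8,173.2),(356,170.3),.145),("rim",(251.2,195.1),(354.4,192.6),.05),("bowl",(317.3,248.8),(301.5,233.8),.055),("base",(357.1,254.6),(302.8,268.1),.012)]:
    print(n,*[x if isinstance(x,list) else x.round(4) for x in tri(a,b)],plane(d["scene"],a,z).round(4)[:2],plane(d["side"],b,z).round(4)[:2])
S=d["scene"]
f=lambda x,y:(220+x/4.706,160+y/4.706)
print("eye corners scene",[plane(S,f(*p),.145)[:2].round(4) for p in((92,72),(157,53))])
B=d["side"];g=lambda x,y:(270+x/4.571,155+y/4.571)
print("eye corners side",[plane(B,g(*p),.145)[:2].round(4) for p in((378,57),(408,83))])
for n,p,q in [("mill",(302,285),None),("jar",(204,160),None)]: print(n,plane(S,p,.1).round(3))
s=d["s"];print(R.from_rotvec(s["eef_rot"]).as_matrix().round(3))
E
```

```text
ball [0.5865 0.0844 0.2443] [np.float64(0.3), np.float64(0.3)] [0.5963 0.087 ] [0.5798 0.0967]
tip [0.4746 0.0863 0.2455] [np.float64(1.7), np.float64(1.7)] [0.4811 0.0886] [0.4723 0.0896]
eyetop [ 0.5432 -0.2712  0.1376] [np.float64(0.3), np.float64(0.3)] [ 0.5482 -0.2673] [ 0.5404 -0.2609]
rim [ 0.5441 -0.2716  0.0388] [np.float64(0.4), np.float64(0.4)] [ 0.5508 -0.2662] [ 0.5403 -0.2579]
bowl [ 0.6342 -0.0148  0.0384] [np.float64(0.2), np.float64(0.2)] [ 0.643  -0.0108] [ 6.268e-01 -3.000e-04]
base [0.5867 0.0847 0.0033] [np.float64(1.1), np.float64(1.1)] [0.5924 0.0869] [0.583  0.0897]
eye corners scene [array([ 0.563 , -0.2818]), array([ 0.5346, -0.2541])]
eye corners side [array([ 0.556 , -0.2723]), array([ 0.5252, -0.2495])]
mill [0.774 0.008 0.1  ]
jar [ 0.522 -0.437  0.1  ]
[[ 0.924  0.383 -0.001]
 [ 0.383 -0.924  0.002]
 [-0.    -0.002 -1.   ]]
```

```bash
cat >> h.py <<'E'
def rel(s,p,yaw):
    """slide & rotvec to bring TCP to p pointing down with tool-x yaw (deg)"""
    r=R.from_rotvec(s["eef_rot"]); y=np.radians(yaw)
    t=R.from_matrix(np.c_[[np.cos(y),np.sin(y),0],[np.sin(y),-np.cos(y),0],[0,0,-1]])
    return r.inv().apply(np.array(p)-s["tool_pos"]).round(4).tolist(),(r.inv()*t).as_rotvec().round(4).tolist()
E
python3 - <<'E'
from h import *
S=d["scene"]
for n,a,b in [("pinkhub",(367,129),(397,215)),("pinktip",(325,130),(391,187)),("utensil",(138,35),(447,85)),("canister",(133,103),(404,110))]: print(n,*tri(a,b))
for yaw in(89,):
    print(rel(d["s"],[.277,-.669,.40],yaw),rel(d["s"],[.495,.130,.33],yaw))
E
```

```text
pinkhub [0.34669141 0.00695865 0.23942569] [np.float64(1.4), np.float64(1.4)]
pinktip [ 0.3902431  -0.09925352  0.23612766] [np.float64(0.8), np.float64(0.8)]
utensil [ 0.33023205 -0.73683445  0.30621274] [np.float64(22.2), np.float64(22.2)]
canister [ 0.47555068 -0.69861709  0.18212104] [np.float64(10.9), np.float64(10.9)]
([-0.0002, -0.0005, -0.1699], [-0.0021, -0.0012, -1.1605]) ([0.5071, -0.655, -0.0985], [-0.0021, -0.0012, -1.1605])
```

The rows are not in the units I measure in: shifts go in shares of 0.8 m and turns go in shares of 2 rad. I convert before sending: 0.27 m is 0.3375, 0.23 m is 0.2875, -1.12 rad is -0.56.

>>> carry_out:
  slide:
    - [0, 0, -0.0625]
    - [0, 0, -0.125]
    - [0, 0, -0.1875]
    - [0.0375, -0.025, -0.2125]
    - [0.0875, -0.0625, -0.2125]
    - [0.1375, -0.1, -0.2125]
    - [0.1875, -0.1375, -0.2125]
    - [0.2375, -0.175, -0.2125]
    - [0.2875, -0.2125, -0.2125]
    - [0.3375, -0.25, -0.2125]
  delta_rot:
    - [0, 0, 0]
    - [0, 0, 0]
    - [0, 0, -0.07]
    - [0, 0, -0.14]
    - [0, 0, -0.21]
    - [0, 0, -0.28]
    - [0, 0, -0.35]
    - [0, 0, -0.42]
    - [0, 0, -0.49]
    - [0, 0, -0.56]
  jaw: 0.0

```text
time: 1.15
tool_pos: [0.4508, -0.3797, 0.4012]
eef_rot: [-2.279, -2.162, 0.0]
force: [1.5, -0.2, -0.0]
grip_width: -0.0
finger_force: 0.0
```

Run:
```python
from h import *
from station import manip
s=manip.observe();print(s["time"],s["tool_pos"],s["qpos"].round(2),s["force"],s["grip_width"])
print(rel(s,[.53,-.33,.36],89),rel(s,[.50,.125,.33],89))
```

```text
1.15 [ 0.45081569 -0.37965822  0.40117637] [ 0.84  0.28 -0.28  1.71  0.08  1.17  0.49] [ 1.45164399 -0.22169128 -0.01086163] -3.290340010104536e-05
([0.0537, 0.0765, 0.0411], [-0.0003, 0.0001, -0.0349]) ([0.5065, 0.0227, 0.0711], [-0.0003, 0.0001, -0.0349])
```

Converted, 0.5065 m is 0.6331, 0.45 m is 0.5625, -0.035 rad is -0.0175.

>>> carry_out:
  slide:
    - [0.0563, 0.0125, 0]
    - [0.1125, 0.0288, 0]
    - [0.175, 0.0288, 0]
    - [0.2375, 0.0288, 0.025]
    - [0.3, 0.0288, 0.0375]
    - [0.3625, 0.0288, 0.05]
    - [0.425, 0.0288, 0.0625]
    - [0.4875, 0.0288, 0.075]
    - [0.5625, 0.0288, 0.0888]
    - [0.6331, 0.0288, 0.0888]
  delta_rot:
    - [0, 0, -0.0175]
    - [0, 0, -0.0175]
    - [0, 0, -0.0175]
    - [0, 0, -0.0175]
    - [0, 0, -0.0175]
    - [0, 0, -0.0175]
    - [0, 0, -0.0175]
    - [0, 0, -0.0175]
    - [0, 0, -0.0175]
    - [0, 0, -0.0175]

```text
time: 2.15
tool_pos: [0.5001, 0.0989, 0.3303]
eef_rot: [-2.247, -2.195, 0.003]
force: [0.4, -0.8, 0.1]
grip_width: -0.0
finger_force: 0.0
```

>>> carry_out:
  slide:
    - [0, 0, 0]
    - [0, 0, 0]
  delta_rot:
    - [0, 0, 0]
    - [0, 0, 0]

```text
time: 2.35
tool_pos: [0.5008, 0.0991, 0.3312]
eef_rot: [-2.242, -2.2, 0.001]
force: [0.6, -0.2, -0.0]
grip_width: 0.0
finger_force: 0.0
```

Run:
```python
from h import *
from station import manip
s=manip.observe();print(s["time"],s["tool_pos"],s["eef_rot"],s["qpos"].round(2),s["force"])
d={"s":s}
for n in("wrist","scene","side"): d[n]=manip.camera(n)
pickle.dump(d,open("d1.pkl","wb"))
w=d["wrist"]["image"][:,:,::-1]
a=cv2.resize(d["scene"]["image"][60:220,280:440,::-1],(400,400),interpolation=3)
b=cv2.resize(d["side"]["image"][115:275,260:420,::-1],(400,400),interpolation=3)
# one picture: wrist left-crop above, two crops below not > 800x600
im=np.zeros((600,800,3),np.uint8); im[:200]=0
im=np.vstack([cv2.resize(w,(640,400))])
cv2.imwrite("pics/w1.png",im)
cv2.imwrite("pics/ab1.png",np.hstack([a,b]))
```

```text
2.35 [0.50082484 0.09909872 0.33118562] [-2.24225572e+00 -2.19988642e+00  8.93475416e-04] [ 0.18  0.24 -0.56  1.95  0.15  0.99 -0.47] [ 0.62348201 -0.17494208 -0.01276871]
```

View pics/w1.png

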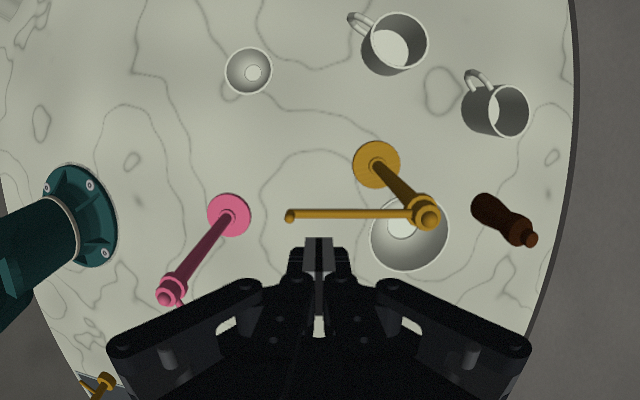

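The wrist view shows the brass arm running from its tip at (290,215) to its ball at (427,216). The shut fingertips are at (319,240). The pink stand is at lower left, clear of this.

```bash
cat >> h.py <<'E'
def wray(w,s,p):
    K=w["camera_matrix"];u=(p[0]-K[0,2]);v=(p[1]-K[1,2]);r=np.hypot(u,v);th=r/K[0,0]
    c=np.array([np.sin(th)*u/r,np.sin(th)*v/r,np.cos(th)]);H=w["hand_eye"];T=R.from_rotvec(s["eef_rot"])
    return T.apply(H[:3,3])+s["tool_pos"],T.apply(H[:3,:3]@c)
def wplane(w,s,p,z):
    o,v=wray(w,s,p);return (o+v*(z-o[2])/v[2]).round(4)
def multi(rays):
    M=np.zeros((3,3));m=np.zeros(3)
    for o,v in rays: P=np.eye(3)-np.outer(v,v);M+=P;m+=P@o
    x=np.linalg.solve(M,m);return x.round(4),[round(1000*np.linalg.norm((np.eye(3)-np.outer(v,v))@(x-o)),1) for o,v in rays]
E
python3 - <<'E'
from h import *
e=pickle.load(open("d1.pkl","rb"));w,s=e["wrist"],e["s"]
for n,p,z in[("ball",(427,214),.257),("arm@hub",(410,213.5),.235),("tip",(289,218),.251),("tipbend",(291,214),.235),("base",(376.5,164),.012),("bowl",(409.5,231),.055),("mill",(530,240),.16),("tcp",(319,240),.33)]: print(n,wplane(w,s,p,z))
S,B=d["scene"],d["side"]
print("ball",multi([ray(S,(363.9,202)),ray(B,(298.4,208.6)),wray(w,s,(427,214))]))
print("base",multi([ray(S,(357.1,254.6)),ray(B,(302.8,268.1)),wray(w,s,(376.5,164))]))
print("bowl",multi([ray(S,(317.3,248.8)),ray(B,(301.5,233.8)),wray(w,s,(409.5,231))]))
E
```

```text
ball [0.5842 0.0928 0.257 ]
arm@hub [0.5771 0.0857 0.235 ]
tip [0.4775 0.0898 0.251 ]
tipbend [0.4776 0.0874 0.235 ]
base [0.5887 0.0874 0.012 ]
bowl [ 0.6354 -0.0068  0.055 ]
mill [0.7804 0.0152 0.16  ]
tcp [0.5007 0.1066 0.33  ]
ball (array([0.5874, 0.0862, 0.2452]), [np.float64(1.3), np.float64(1.8), np.float64(2.7)])
base (array([0.588 , 0.0855, 0.0047]), [np.float64(0.4), np.float64(2.4), np.float64(2.1)])
bowl (array([ 0.6363, -0.0133,  0.0411]), [np.float64(1.2), np.float64(3.0), np.float64(3.5)])
```

Converted, 0.109 m is 0.1363, 0.09 m is 0.1125.

>>> carry_out:
  slide:
    - [0.035, 0, 0]
    - [0.035, 0, 0.0375]
    - [0.035, 0, 0.075]
    - [0.035, 0, 0.1125]
    - [0.035, 0, 0.1363]
    - [0.035, 0, 0.1363]
    - [0.035, 0, 0.1363]
  delta_rot:
    - [0, 0, 0]
    - [0, 0, 0]
    - [0, 0, 0]
    - [0, 0, 0]
    - [0, 0, 0]
    - [0, 0, 0]
    - [0, 0, 0]

```text
time: 3.2
tool_pos: [0.5024, 0.1244, 0.2227]
eef_rot: [2.249, 2.193, -0.0]
force: [-0.4, 0.5, 0.1]
grip_width: 0.0001
finger_force: 0.0
```

```bash
cat >> h.py <<'E'
HUB=np.array([.588,.088])
def arc(s,th,off,r=.09,z=.222,n=10,th0=None):
    """rows sweeping pusher along with arm angle th0->th (deg); TCP trails the arm by off"""
    S=[];D=[]
    for t in np.linspace(th0,th,n+1)[1:]:
        a=np.radians(t);u=np.array([np.cos(a),np.sin(a)]);v=np.array([-u[1],u[0]])
        p,q=rel(s,[*(HUB+r*u-off*v),z],t-90);S.append([round(x,3) for x in p]);D.append([0,0,round(q[2],3)])
    print(S);print(D)
def st():
    from station import manip
    s=manip.observe();r=R.from_rotvec(s["eef_rot"]).as_matrix();dp=s["tool_pos"][:2]-HUB
    yaw=np.degrees(np.arctan2(r[1,0],r[0,0]));v=np.array([-r[0,0],-r[1,0]]);
    print(s["time"],s["tool_pos"].round(4),"yaw",yaw.round(1),"polar",np.hypot(*dp).round(4),np.degrees(np.arctan2(dp[1],dp[0])).round(1)%360,"F",s["force"].round(2),"Ftang",(s["force"][:2]@v).round(2),"Mz",s["moment"].round(2),"q7",s["qpos"][6].round(2))
    return s
E
python3 - <<'E'
from h import *
s=st()
arc(s,215,.018,th0=179)
E
```

```text
3.2 [0.5024 0.1244 0.2227] yaw 88.5 polar 0.0931 157.0 F [-0.36  0.48  0.14] Ftang -0.47 Mz [-0.01  0.   -0.07] q7 -0.64
[[-0.023, -0.004, 0.001], [-0.028, -0.005, 0.001], [-0.034, -0.005, 0.001], [-0.04, -0.005, 0.001], [-0.046, -0.004, 0.001], [-0.051, -0.004, 0.001], [-0.057, -0.002, 0.001], [-0.062, -0.001, 0.001], [-0.068, 0.001, 0.001], [-0.073, 0.004, 0.001]]
[[0, 0, -0.071], [0, 0, -0.134], [0, 0, -0.196], [0, 0, -0.259], [0, 0, -0.322], [0, 0, -0.385], [0, 0, -0.448], [0, 0, -0.511], [0, 0, -0.573], [0, 0, -0.636]]
```

Converted, -0.062 m is -0.0775, -0.057 m is -0.0713, -0.511 rad is -0.2555.

>>> carry_out:
  slide:
    - [-0.0088, -0.0025, 0.0013]
    - [-0.0175, -0.005, 0.0013]
    - [-0.0263, -0.005, 0.0013]
    - [-0.035, -0.0063, 0.0013]
    - [-0.0425, -0.0063, 0.0013]
    - [-0.05, -0.0063, 0.0013]
    - [-0.0575, -0.005, 0.0013]
    - [-0.0638, -0.005, 0.0013]
    - [-0.0713, -0.0025, 0.0013]
    - [-0.0775, -0.0013, 0.0013]
  delta_rot:
    - [0, 0, 0]
    - [0, 0, 0]
    - [0, 0, -0.0355]
    - [0, 0, -0.067]
    - [0, 0, -0.098]
    - [0, 0, -0.1295]
    - [0, 0, -0.161]
    - [0, 0, -0.1925]
    - [0, 0, -0.224]
    - [0, 0, -0.2555]

```text
time: 4.2
tool_pos: [0.4988, 0.0632, 0.2222]
eef_rot: [-1.617, -2.694, 0.0]
force: [-1.7, 0.7, 1.0]
grip_width: 0.0002
finger_force: 1.0
```

Run:
```python
from h import *
s=st()
arc(s,248,.018,th0=208)
```

```text
4.2 [0.4988 0.0632 0.2222] yaw 118.1 polar 0.0926 195.5 F [-1.67  0.73  0.95] Ftang -1.43 Mz [0.37 0.31 0.02] q7 -0.08
[[-0.008, -0.001, 0.0], [-0.015, -0.001, 0.0], [-0.021, -0.001, 0.0], [-0.028, -0.001, 0.0], [-0.034, -0.0, 0.0], [-0.04, 0.001, 0.0], [-0.046, 0.002, 0.0], [-0.052, 0.004, 0.0], [-0.058, 0.007, 0.0], [-0.064, 0.01, 0.0]]
[[0, 0, -0.069], [0, 0, -0.139], [0, 0, -0.208], [0, 0, -0.278], [0, 0, -0.348], [0, 0, -0.418], [0, 0, -0.488], [0, 0, -0.557], [0, 0, -0.627], [0, 0, -0.697]]
```

Converted, -0.064 m is -0.08, -0.058 m is -0.0725, -0.697 rad is -0.3485.

>>> carry_out:
  slide:
    - [-0.01, -0.0013, 0]
    - [-0.0188, -0.0013, 0]
    - [-0.0263, -0.0013, 0]
    - [-0.035, -0.0013, 0]
    - [-0.0425, 0, 0]
    - [-0.05, 0.0013, 0]
    - [-0.0575, 0.0025, 0]
    - [-0.065, 0.005, 0]
    - [-0.0725, 0.0088, 0]
    - [-0.08, 0.0125, 0]
  delta_rot:
    - [0, 0, -0.0345]
    - [0, 0, -0.0695]
    - [0, 0, -0.104]
    - [0, 0, -0.139]
    - [0, 0, -0.174]
    - [0, 0, -0.209]
    - [0, 0, -0.244]
    - [0, 0, -0.2785]
    - [0, 0, -0.3135]
    - [0, 0, -0.3485]

```text
time: 5.2
tool_pos: [0.5369, 0.0104, 0.2218]
eef_rot: [-0.599, -3.082, 0.004]
force: [-2.7, -0.2, 1.4]
grip_width: -0.0
finger_force: 1.0
```

Run:
```python
from h import *
s=st()
arc(s,274,.018,th0=248)
```

```text
5.2 [0.5369 0.0104 0.2218] yaw 158.0 polar 0.0929 236.6 F [-2.75 -0.23  1.41] Ftang -2.46 Mz [0.02 0.47 0.01] q7 0.61
[[-0.004, 0.0, -0.0], [-0.009, -0.0, -0.0], [-0.013, -0.001, -0.0], [-0.017, -0.001, -0.0], [-0.021, -0.001, -0.0], [-0.025, -0.0, -0.0], [-0.029, -0.0, -0.0], [-0.033, 0.001, -0.0], [-0.037, 0.001, -0.0], [-0.042, 0.002, -0.0]]
[[0, 0, -0.046], [0, 0, -0.091], [0, 0, -0.136], [0, 0, -0.182], [0, 0, -0.227], [0, 0, -0.273], [0, 0, -0.318], [0, 0, -0.363], [0, 0, -0.409], [0, 0, -0.454]]
```

Converted, -0.042 m is -0.0525, -0.037 m is -0.0463, -0.454 rad is -0.227.

>>> carry_out:
  slide:
    - [-0.005, 0, 0]
    - [-0.0113, 0, 0]
    - [-0.0163, -0.0013, 0]
    - [-0.0213, -0.0013, 0]
    - [-0.0263, -0.0013, 0]
    - [-0.0313, 0, 0]
    - [-0.0363, 0, 0]
    - [-0.0413, 0.0013, 0]
    - [-0.0463, 0.0013, 0]
    - [-0.0525, 0.0025, 0]
  delta_rot:
    - [0, 0, -0.023]
    - [0, 0, -0.0455]
    - [0, 0, -0.068]
    - [0, 0, -0.091]
    - [0, 0, -0.1135]
    - [0, 0, -0.1365]
    - [0, 0, -0.159]
    - [0, 0, -0.1815]
    - [0, 0, -0.2045]
    - [0, 0, -0.227]

```text
time: 6.2
tool_pos: [0.5766, -0.0035, 0.2218]
eef_rot: [0.108, -3.138, 0.003]
force: [-1.7, 0.2, 0.4]
grip_width: 0.0001
finger_force: 1.0
```

Run:
```python
from h import *
s=st()
arc(s,280,.018,th0=274,n=5)
```

```text
6.2 [ 0.5766 -0.0035  0.2218] yaw -176.1 polar 0.0922 262.9 F [-1.73  0.2   0.39] Ftang -1.71 Mz [0.06 0.42 0.02] q7 1.02
[[-0.002, 0.0, -0.0], [-0.004, -0.0, -0.0], [-0.005, -0.001, -0.0], [-0.007, -0.001, -0.0], [-0.009, -0.001, -0.0]]
[[0, 0, -0.022], [0, 0, -0.043], [0, 0, -0.064], [0, 0, -0.085], [0, 0, -0.106]]
```

Converted, -0.008 m is -0.01, -0.001 m is -0.0013, -0.088 rad is -0.044.

>>> carry_out:
  slide:
    - [-0.0025, 0, 0]
    - [-0.005, -0.0013, 0]
    - [-0.0075, -0.0013, 0]
    - [-0.01, -0.0013, 0]
    - [-0.01, -0.0013, 0]
  delta_rot:
    - [0, 0, -0.011]
    - [0, 0, -0.022]
    - [0, 0, -0.033]
    - [0, 0, -0.044]
    - [0, 0, -0.044]

```text
time: 6.7
tool_pos: [0.5863, -0.0029, 0.2214]
eef_rot: [-0.245, 3.132, -0.0]
force: [-1.7, -0.6, 0.9]
grip_width: 0.0001
finger_force: 0.7
```

Converted, -0.006 m is -0.0075, -0.004 m is -0.005, -0.066 rad is -0.033.

>>> carry_out:
  slide:
    - [-0.0025, 0, 0]
    - [-0.005, -0.0013, 0]
    - [-0.0075, -0.0013, 0]
    - [-0.0075, -0.0013, 0]
  delta_rot:
    - [0, 0, -0.011]
    - [0, 0, -0.022]
    - [0, 0, -0.033]
    - [0, 0, -0.033]

```text
time: 7.1
tool_pos: [0.5926, -0.0024, 0.2214]
eef_rot: [-0.349, 3.122, 0.001]
force: [-0.9, -1.2, 0.4]
grip_width: -0.0
finger_force: 0.6
```

Converted, -0.006 m is -0.0075, -0.001 m is -0.0013, -0.066 rad is -0.033.

>>> carry_out:
  slide:
    - [-0.0025, 0, 0]
    - [-0.005, -0.0013, 0]
    - [-0.0075, -0.0013, 0]
    - [-0.0075, -0.0013, 0]
  delta_rot:
    - [0, 0, -0.011]
    - [0, 0, -0.022]
    - [0, 0, -0.033]
    - [0, 0, -0.033]

```text
time: 7.5
tool_pos: [0.5962, -0.0025, 0.2208]
eef_rot: [0.453, -3.104, 0.001]
force: [-5.2, -2.4, 2.1]
grip_width: 0.0005
finger_force: 2.9
```

Run:
```python
from h import *
st()
```

```text
7.5 [ 0.5962 -0.0025  0.2208] yaw -163.4 polar 0.0908 275.2 F [-5.18 -2.39  2.08] Ftang -5.65 Mz [-0.28  1.2  -0.02] q7 1.21
```

At the stop, with the arm near 287° and 5.7 N on it. Now I push the click ring in small steps.

Converted, -0.003 m is -0.0038, -0.002 m is -0.0025, -0.033 rad is -0.0165.

>>> carry_out:
  slide:
    - [-0.0013, 0, 0]
    - [-0.0025, 0, 0]
    - [-0.0038, -0.0013, 0]
    - [-0.0038, -0.0013, 0]
    - [-0.0038, -0.0013, 0]
  delta_rot:
    - [0, 0, -0.0055]
    - [0, 0, -0.011]
    - [0, 0, -0.0165]
    - [0, 0, -0.0165]
    - [0, 0, -0.0165]

```text
time: 8.0
tool_pos: [0.5989, -0.0023, 0.2208]
eef_rot: [0.504, -3.096, 0.0]
force: [-7.0, -2.0, 2.9]
grip_width: 0.0002
finger_force: 3.1
```

Converted, -0.003 m is -0.0038, -0.002 m is -0.0025, -0.033 rad is -0.0165.

>>> carry_out:
  slide:
    - [-0.0013, 0, 0]
    - [-0.0025, 0, 0]
    - [-0.0038, -0.0013, 0]
    - [-0.0038, -0.0013, 0]
    - [-0.0038, -0.0013, 0]
  delta_rot:
    - [0, 0, -0.0055]
    - [0, 0, -0.011]
    - [0, 0, -0.0165]
    - [0, 0, -0.0165]
    - [0, 0, -0.0165]

```text
time: 8.5
tool_pos: [0.602, -0.002, 0.2208]
eef_rot: [0.555, -3.087, -0.001]
force: [-6.6, -0.7, 2.1]
grip_width: 0.0
finger_force: 3.1
```

Converted, -0.003 m is -0.0038, -0.002 m is -0.0025, -0.033 rad is -0.0165.

>>> carry_out:
  slide:
    - [-0.0013, 0, 0]
    - [-0.0025, 0, 0]
    - [-0.0038, -0.0013, 0]
    - [-0.0038, -0.0013, 0]
    - [-0.0038, -0.0013, 0]
  delta_rot:
    - [0, 0, -0.0055]
    - [0, 0, -0.011]
    - [0, 0, -0.0165]
    - [0, 0, -0.0165]
    - [0, 0, -0.0165]

```text
time: 9.0
tool_pos: [0.6051, -0.0015, 0.2208]
eef_rot: [0.606, -3.077, -0.001]
force: [-7.2, -0.3, 1.7]
grip_width: 0.0
finger_force: 3.1
```

Converted, -0.002 m is -0.0025, -0.001 m is -0.0013, -0.022 rad is -0.011.

>>> carry_out:
  slide:
    - [-0.0013, 0, 0]
    - [-0.0025, 0, 0]
    - [-0.0025, 0, 0]
    - [-0.0025, 0, 0]
  delta_rot:
    - [0, 0, -0.0055]
    - [0, 0, -0.011]
    - [0, 0, -0.011]
    - [0, 0, -0.011]

```text
time: 9.4
tool_pos: [0.6067, -0.0012, 0.2207]
eef_rot: [0.639, -3.07, -0.001]
force: [-6.4, -0.5, 2.7]
grip_width: -0.0001
finger_force: 3.4
```

Run:
```python
from h import *
st()
```

```text
9.4 [ 0.6067 -0.0012  0.2207] yaw -156.5 polar 0.0912 281.8 F [-6.36 -0.53  2.67] Ftang -6.04 Mz [-0.19  1.44 -0.02] q7 1.31
```

Converted, -0.001 m is -0.0013, -0.011 rad is -0.0055.

>>> carry_out:
  slide:
    - [-0.0013, 0, 0]
    - [-0.0013, 0, 0]
    - [-0.0013, 0, 0]
  delta_rot:
    - [0, 0, -0.0055]
    - [0, 0, -0.0055]
    - [0, 0, -0.0055]

```text
time: 9.7
tool_pos: [0.607, -0.0012, 0.2206]
eef_rot: [0.656, -3.065, 0.0]
force: [-8.6, -1.0, 2.7]
grip_width: 0.0001
finger_force: 4.0
```

Converted, -0.001 m is -0.0013, -0.011 rad is -0.0055.

>>> carry_out:
  slide:
    - [-0.0013, 0, 0]
    - [-0.0013, 0, 0]
    - [-0.0013, 0, 0]
  delta_rot:
    - [0, 0, -0.0055]
    - [0, 0, -0.0055]
    - [0, 0, -0.0055]

```text
time: 10.0
tool_pos: [0.6074, -0.0012, 0.2204]
eef_rot: [0.672, -3.06, 0.001]
force: [-9.0, -2.4, 3.2]
grip_width: 0.0
finger_force: 4.5
```

Converted, -0.001 m is -0.0013.

>>> carry_out:
  slide:
    - [-0.0013, 0, 0]
    - [-0.0013, 0, 0]
    - [-0.0013, 0, 0]
  delta_rot:
    - [0, 0, 0]
    - [0, 0, 0]
    - [0, 0, 0]

```text
time: 10.3
tool_pos: [0.6077, -0.0011, 0.2203]
eef_rot: [0.672, -3.058, 0.002]
force: [-9.5, -2.2, 3.9]
grip_width: 0.0001
finger_force: 5.0
```

Converted, -0.13 m is -0.1625, -0.1 m is -0.125.

>>> carry_out:
  slide:
    - [0.0063, 0, 0]
    - [0.0188, 0, 0]
    - [0.0313, 0, 0]
    - [0.0438, 0, -0.0125]
    - [0.05, 0, -0.0625]
    - [0.05, 0, -0.125]
    - [0.05, 0, -0.1625]
    - [0.05, 0, -0.1625]
    - [0.05, 0, -0.1625]
  delta_rot:
    - [0, 0, 0]
    - [0, 0, 0]
    - [0, 0, 0]
    - [0, 0, 0]
    - [0, 0, 0]
    - [0, 0, 0]
    - [0, 0, 0]
    - [0, 0, 0]
    - [0, 0, 0]

```text
time: 11.2
tool_pos: [0.576, -0.0172, 0.3526]
eef_rot: [-0.671, 3.067, -0.002]
force: [-0.5, -0.4, -0.1]
grip_width: -0.0
finger_force: 0.0
```

Run:
```python
from h import *
s=st()
from station import manip
e={"s":s}
for n in("wrist","scene","side"): e[n]=manip.camera(n)
pickle.dump(e,open("d2.pkl","wb"))
cv2.imwrite("pics/w2.png",e["wrist"]["image"][:,:,::-1])
print(rel(s,[.548,-.266,.30],47))
```

```text
11.2 [ 0.576  -0.0172  0.3526] yaw -155.3 polar 0.1058 263.5 F [-0.51 -0.43 -0.12] Ftang -0.65 Mz [-0.01 -0.   -0.04] q7 1.48
([0.1295, -0.2143, 0.0527], [0.002, 0.0029, 2.7521])
```

View pics/w2.png

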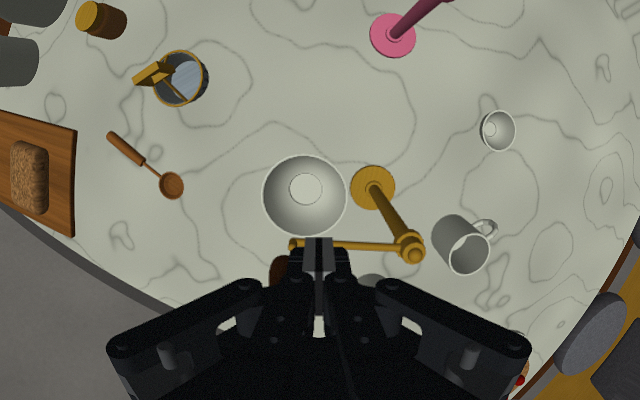

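The wrist view shows the hook's arm over the bowl: tip (292,243), ball (412,246), bowl centre (305,196). The basket is at upper left (178,77), with its eye at about (153,74). I'm heading for the basket next.

Converted, -0.214 m is -0.2675, -0.193 m is -0.2413, 0.14 rad is 0.07.

>>> carry_out:
  slide:
    - [0.0163, -0.0263, -0.0375]
    - [0.0325, -0.0525, -0.0375]
    - [0.0488, -0.08, -0.0375]
    - [0.065, -0.1075, -0.0375]
    - [0.0813, -0.1338, -0.0375]
    - [0.0975, -0.1613, -0.0375]
    - [0.1125, -0.1875, -0.0375]
    - [0.13, -0.2138, -0.0375]
    - [0.1463, -0.2413, -0.0375]
    - [0.1625, -0.2675, -0.0375]
  delta_rot:
    - [0, 0, 0.07]
    - [0, 0, 0.14]
    - [0, 0, 0.21]
    - [0, 0, 0.28]
    - [0, 0, 0.35]
    - [0, 0, 0.42]
    - [0, 0, 0.49]
    - [0, 0, 0.56]
    - [0, 0, 0.63]
    - [0, 0, 0.7]
  jaw: 0.08

```text
time: 12.35
tool_pos: [0.5463, -0.2667, 0.3797]
eef_rot: [-1.469, -2.773, 0.0]
force: [-0.0, -0.7, -0.4]
grip_width: 0.0798
finger_force: 0.0
```

Converted, 1.36 rad is 0.68.

>>> carry_out:
  slide:
    - [0, 0, 0]
    - [0, 0, 0]
    - [0, 0, 0]
    - [0, 0, 0]
    - [0, 0, 0]
    - [0, 0, 0]
    - [0, 0, 0]
    - [0, 0, 0]
    - [0, 0, 0]
    - [0, 0, 0]
  delta_rot:
    - [0, 0, 0.07]
    - [0, 0, 0.14]
    - [0, 0, 0.21]
    - [0, 0, 0.28]
    - [0, 0, 0.35]
    - [0, 0, 0.42]
    - [0, 0, 0.49]
    - [0, 0, 0.56]
    - [0, 0, 0.63]
    - [0, 0, 0.68]

```text
time: 13.35
tool_pos: [0.5465, -0.2655, 0.3796]
eef_rot: [-2.886, -1.235, 0.004]
force: [-0.0, 0.1, 0.3]
grip_width: 0.08
finger_force: 0.0
```

Run:
```python
from h import *
s=st()
from station import manip
e={"s":s}
for n in("wrist","scene","side"): e[n]=manip.camera(n)
pickle.dump(e,open("d3.pkl","wb"))
W=cv2.resize(e["wrist"]["image"][110:310,220:420,::-1],(600,600),interpolation=3)
for t in range(0,200,20): cv2.putText(W,str(220+t),(t*3,8),0,.3,(0,0,255));cv2.putText(W,str(110+t)+"-",(0,t*3+3),0,.3,(0,0,255))
cv2.imwrite("pics/w3.png",W)
```

```text
13.35 [ 0.5465 -0.2655  0.3796] yaw 46.3 polar 0.3559 263.3 F [-0.02  0.07  0.32] Ftang -0.04 Mz [-0.01 -0.03 -0.01] q7 -0.54
```

View pics/w3.png

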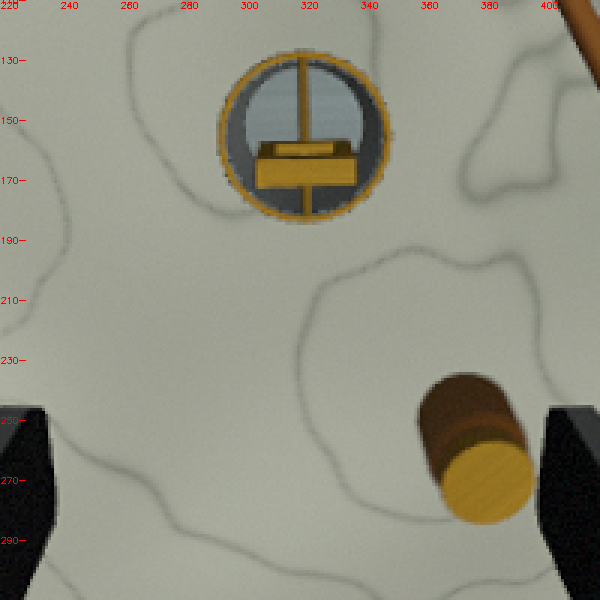

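The crop shows the eye's top face centred at about pixel (322.2,167.3) and square to the fingers. The jar is at (372,255), off to one side.

Run:
```python
from h import *
e=pickle.load(open("d3.pkl","rb"));w,s=e["wrist"],e["s"]
print("eyetop",wplane(w,s,(322.2,167.3),.145),"rim",wplane(w,s,(321.5,155.3),.05), "jar cap",wplane(w,s,(382.5,271),.09))
S,B=d["scene"],d["side"]
print(multi([ray(S,(246.8,173.2)),ray(B,(356,170.3)),wray(w,s,(322.2,167.3))]))
f=lambda x,y:(220+x/3,110+y/3)
a,b=[wplane(w,s,f(*p),.145) for p in((256,158),(356,157))];print("edge",np.degrees(np.arctan2(*(b-a)[1::-1])),np.linalg.norm(a-b))
g=np.array([.545,-.266]);print(rel(s,[*g,.30],s and np.degrees(np.arctan2(*R.from_rotvec(s["eef_rot"]).as_matrix()[1::-1,0]))))
e2=pickle.load(open("d2.pkl","rb"));w,s=e2["wrist"],e2["s"]
print("ball",wplane(w,s,(412.5,243),.257),"tip",wplane(w,s,(292,241),.251),"armhub",wplane(w,s,(398,246.5),.235),"bend",wplane(w,s,(294,246),.235),"base",wplane(w,s,(372.5,188),.012),"bowl",wplane(w,s,(304.5,196),.055))
# crop of current scene+side for arm
a=cv2.resize(e["scene"]["image"][190:280,280:410,::-1],(520,360),interpolation=3)
b=cv2.resize(e["side"]["image"][190:290,260:370,::-1],(440,400),interpolation=3)[:360]
```

```text
eyetop [ 0.5487 -0.2681  0.145 ] rim [ 0.549  -0.2675  0.05  ] jar cap [ 0.4967 -0.4662  0.09  ]
(array([ 0.5451, -0.2699,  0.1384]), [np.float64(1.4), np.float64(2.0), np.float64(2.9)])
edge -43.031847357237986 0.041177906697645546
([-0.0014, -0.0005, 0.0796], [-0.0031, 0.0012, -0.0])
ball [0.5771 0.0741 0.257 ] tip [ 0.6207 -0.0212  0.251 ] armhub [0.5921 0.0738 0.235 ] bend [ 0.6319 -0.0159  0.235 ] base [0.5881 0.0852 0.012 ] bowl [ 0.6346 -0.0128  0.055 ]
```

Converted, 0.268 m is 0.335, 0.08 m is 0.1.

>>> carry_out:
  slide:
    - [0, 0.0038, 0.05]
    - [0, 0.0038, 0.1]
    - [0, 0.0038, 0.15]
    - [0, 0.0038, 0.2]
    - [0, 0.0038, 0.2375]
    - [0, 0.0038, 0.2688]
    - [0, 0.0038, 0.2938]
    - [0, 0.0038, 0.3125]
    - [0, 0.0038, 0.325]
    - [0, 0.0038, 0.335]
  delta_rot:
    - [0, 0, 0]
    - [0, 0, 0]
    - [0, 0, 0]
    - [0, 0, 0]
    - [0, 0, 0]
    - [0, 0, 0]
    - [0, 0, 0]
    - [0, 0, 0]
    - [0, 0, 0]
    - [0, 0, 0]

```text
time: 14.5
tool_pos: [0.5496, -0.2678, 0.1128]
eef_rot: [-2.885, -1.243, -0.0]
force: [0.5, -0.5, 0.3]
grip_width: 0.0797
finger_force: 0.0
```

>>> carry_out:
  slide:
    - [0, 0, 0]
    - [0, 0, 0]
    - [0, 0, 0]
    - [0, 0, 0]
    - [0, 0, 0]
    - [0, 0, 0]
    - [0, 0, 0]
  delta_rot:
    - [0, 0, 0]
    - [0, 0, 0]
    - [0, 0, 0]
    - [0, 0, 0]
    - [0, 0, 0]
    - [0, 0, 0]
    - [0, 0, 0]
  jaw: 0.03
  squeeze: 35

```text
time: 15.2
tool_pos: [0.55, -0.2677, 0.1144]
eef_rot: [2.885, 1.242, 0.001]
force: [-1.9, 0.8, 6.7]
grip_width: 0.0414
finger_force: 36.2
```

Run:
```python
from h import *
from station import manip
s=st();print(s["grip_width"],s["finger_force"])
e=pickle.load(open("d3.pkl","rb"))
c=manip.camera("wrist");pickle.dump({"wrist":c,"s":s},open("d4.pkl","wb"))
a=cv2.resize(e["scene"]["image"][190:280,290:400,::-1],(440,360),interpolation=3)
b=cv2.resize(e["side"]["image"][195:285,275:365,::-1],(360,360),interpolation=3)
w=cv2.resize(c["image"][110:310,120:520,::-1],(480,240))
im=np.zeros((600,800,3),np.uint8);im[:360,:440]=a;im[:360,440:]=b;im[360:,:480]=w
for k in range(0,110,10):
    cv2.putText(im,str(290+k),(k*4,8),0,.3,(0,0,255))
    if k<90:
        cv2.putText(im,str(190+k)+"-",(0,k*4+3),0,.3,(0,0,255));cv2.putText(im,str(275+k),(440+k*4,8),0,.3,(0,0,255));cv2.putText(im,str(195+k)+"-",(440,k*4+3),0,.3,(0,0,255))
cv2.imwrite("pics/m4.png",im)
```

```text
15.2 [ 0.55   -0.2677  0.1144] yaw 46.6 polar 0.3577 263.9 F [-1.86  0.75  6.7 ] Ftang 0.73 Mz [ 0.15  0.26 -0.04] q7 -0.71
0.04137388526372874 36.236393451690674
```

View pics/m4.png

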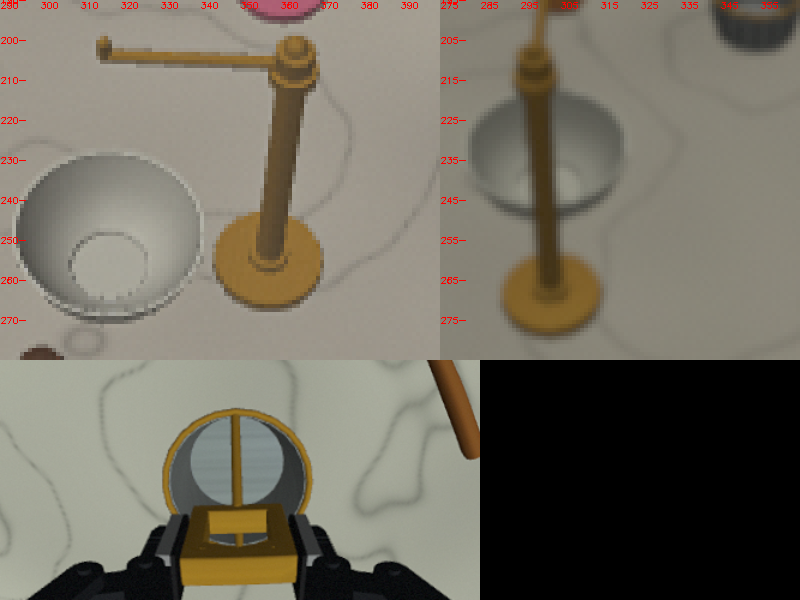

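The basket is gripped: opening 41 mm, force 36 N, and the wrist view shows the eye between the pads. The hook's arm now runs in the scene view from its ball at (363.8,201.5) to its tip at (316,199.5), over the bowl.

Run:
```python
from h import *
S=d["scene"]
b=plane(S,(363.8,201.5),.257);t=plane(S,(316,199.5),.251);v=(t-b)[:2];print(b,t,np.degrees(np.arctan2(v[1],v[0])),np.hypot(*v))
b=plane(S,(357,205.5),.235);t=plane(S,(316.5,204),.235);v=(t-b)[:2];print(b,t,np.degrees(np.arctan2(v[1],v[0])),np.hypot(*v))
a=np.radians(-66);u=np.array([np.cos(a),np.sin(a)])
s=pickle.load(open("d4.pkl","rb"))["s"]
for r in(.18,.098): print(r,HUB+r*u,rel(s,[*(HUB+r*u),.258-.0226+.03],114))
```

```text
[0.59498926 0.08632977 0.257     ] [ 0.62957172 -0.0185965   0.251     ] -71.75838863081222 0.11047836104665468
[0.59598051 0.07163958 0.235     ] [ 0.63011102 -0.01723553  0.235     ] -68.9918256208141 0.09520334226287351
0.18 [ 0.6612126  -0.07643818] ([0.2155, -0.0505, -0.1509], [0.0013, 0.0003, -1.1767])
0.098 [ 0.62786019 -0.00152745] ([0.2469, -0.1262, -0.151], [0.0013, 0.0003, -1.1767])
```

Converted, -0.151 m is -0.1888, -0.14 m is -0.175.

>>> carry_out:
  slide:
    - [0, 0, -0.0125]
    - [0, 0, -0.0375]
    - [0, 0, -0.075]
    - [0, 0, -0.1125]
    - [0, 0, -0.15]
    - [0, 0, -0.175]
    - [0, 0, -0.1888]
    - [0, 0, -0.1888]
    - [0, 0, -0.1888]
  delta_rot:
    - [0, 0, 0]
    - [0, 0, 0]
    - [0, 0, 0]
    - [0, 0, 0]
    - [0, 0, 0]
    - [0, 0, 0]
    - [0, 0, 0]
    - [0, 0, 0]
    - [0, 0, 0]

```text
time: 16.15
tool_pos: [0.5486, -0.2677, 0.2635]
eef_rot: [-2.885, -1.241, 0.002]
force: [0.0, 0.3, -2.3]
grip_width: 0.0412
finger_force: 36.1
```

Run:
```python
from h import *
s=st();print(s["grip_width"],s["finger_force"])
print(rel(s,[.6521,-.0748,.255],111.5))
```

```text
16.15 [ 0.5486 -0.2677  0.2635] yaw 46.6 polar 0.3579 263.7 F [ 0.01  0.34 -2.31] Ftang -0.25 Mz [-0.02  0.06  0.03] q7 -0.6
0.04118790704279642 36.13100051879883
([0.2113, -0.0574, 0.0084], [-0.0019, -0.0001, -1.1333])
```

Converted, 0.211 m is 0.2638, 0.03 m is 0.0375, -1.13 rad is -0.565.

>>> carry_out:
  slide:
    - [0.0125, -0.0038, 0]
    - [0.0375, -0.01, 0]
    - [0.0688, -0.0188, 0]
    - [0.1, -0.0275, 0]
    - [0.1313, -0.0363, 0]
    - [0.1625, -0.045, 0]
    - [0.1938, -0.0525, 0]
    - [0.225, -0.0613, 0.005]
    - [0.25, -0.0675, 0.01]
    - [0.2638, -0.0713, 0.01]
  delta_rot:
    - [0, 0, -0.04]
    - [0, 0, -0.095]
    - [0, 0, -0.155]
    - [0, 0, -0.215]
    - [0, 0, -0.275]
    - [0, 0, -0.335]
    - [0, 0, -0.395]
    - [0, 0, -0.455]
    - [0, 0, -0.515]
    - [0, 0, -0.565]

```text
time: 17.15
tool_pos: [0.6524, -0.0728, 0.2538]
eef_rot: [-1.76, -2.597, 0.001]
force: [-0.9, -0.5, -2.6]
grip_width: 0.0413
finger_force: 36.1
```

Converted, 0.018 m is 0.0225, 0.01 m is 0.0125.

>>> carry_out:
  slide:
    - [0, 0, 0.0125]
    - [0, 0, 0.0225]
    - [0, 0, 0.0225]
    - [0, 0, 0.0225]
    - [0, 0, 0.0225]
    - [0, 0, 0.0225]
  delta_rot:
    - [0, 0, 0]
    - [0, 0, 0]
    - [0, 0, 0]
    - [0, 0, 0]
    - [0, 0, 0]
    - [0, 0, 0]

```text
time: 17.75
tool_pos: [0.6533, -0.0758, 0.2389]
eef_rot: [1.773, 2.592, 0.0]
force: [0.6, -0.2, -1.6]
grip_width: 0.0414
finger_force: 36.1
```

Run:
```python
from h import *
from station import manip
s=st();print(s["grip_width"],s["finger_force"])
e={"s":s}
for n in("wrist","scene","side"): e[n]=manip.camera(n)
pickle.dump(e,open("d5.pkl","wb"))
im=np.zeros((600,800,3),np.uint8)
im[:300,:400]=cv2.resize(e["scene"]["image"][150:270,270:430,::-1],(400,300),interpolation=3)
im[:300,400:]=cv2.resize(e["side"]["image"][150:270,230:390,::-1],(400,300),interpolation=3)
W=e["wrist"]["image"][100:250,220:420,::-1]   # x4 would be 800x600
im[300:,:400]=cv2.resize(W,(400,300),interpolation=3)
im[300:,400:]=cv2.resize(e["wrist"]["image"][::2,::2,::-1],(400,250),interpolation=3)[:300] if 0 else 0
for t in range(0,200,20): cv2.putText(im,str(220+t),(t*2,308),0,.3,(0,0,255))
for t in range(0,150,10): cv2.putText(im,str(100+t)+"-",(0,300+t*2+3),0,.3,(0,0,255))
cv2.imwrite("pics/m5.png",im)
```

```text
17.75 [ 0.6533 -0.0758  0.2389] yaw 111.3 polar 0.1763 291.7 F [ 0.61 -0.21 -1.64] Ftang 0.42 Mz [-0.03  0.02  0.01] q7 0.01
0.041352870795902615 36.09568119049072
```

View pics/m5.png

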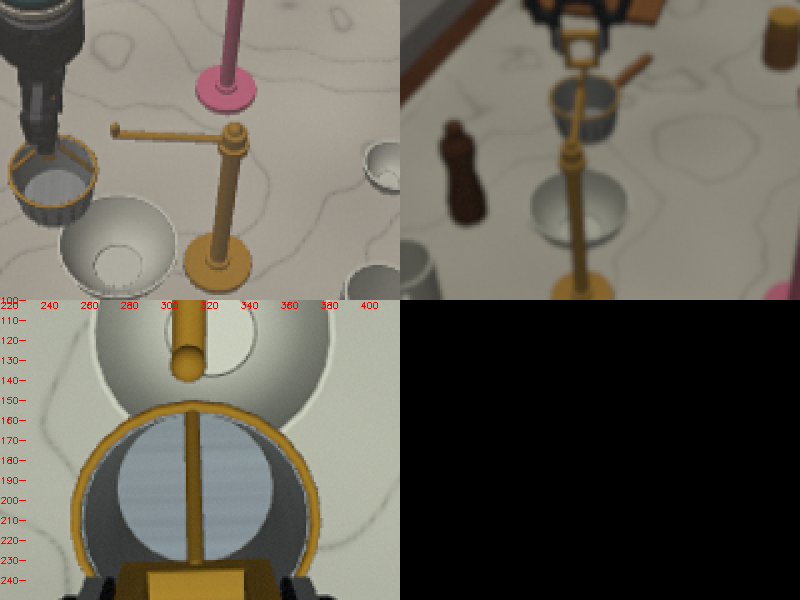

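The wrist view shows the hook tip at (314,134) with the arm parallel to the tool's x axis. The eye's centre line is at u=318, so the arm sits 2 mm towards −y. The side view shows the eye in line with the arm. I'll slide in slowly.

Converted, 0.052 m is 0.065, 0.003 m is 0.0038.

>>> carry_out:
  slide:
    - [0.0063, -0.0025, 0.0038]
    - [0.015, -0.0025, 0.0038]
    - [0.0238, -0.0025, 0.0038]
    - [0.0325, -0.0025, 0.0038]
    - [0.0413, -0.0025, 0.0038]
    - [0.05, -0.0025, 0.0038]
    - [0.055, -0.0025, 0.0038]
    - [0.06, -0.0025, 0.0038]
    - [0.065, -0.0025, 0.0038]
    - [0.065, -0.0025, 0.0038]
  delta_rot:
    - [0, 0, 0]
    - [0, 0, 0]
    - [0, 0, 0]
    - [0, 0, 0]
    - [0, 0, 0]
    - [0, 0, 0]
    - [0, 0, 0]
    - [0, 0, 0]
    - [0, 0, 0]
    - [0, 0, 0]

```text
time: 18.9
tool_pos: [0.6321, -0.0269, 0.2355]
eef_rot: [-1.771, -2.594, -0.0]
force: [0.4, -0.3, -2.9]
grip_width: 0.0412
finger_force: 36.1
```

Run:
```python
from h import *
from station import manip
s=st();e={"s":s}
for n in("wrist","scene","side"): e[n]=manip.camera(n)
pickle.dump(e,open("d6.pkl","wb"))
im=np.zeros((600,800,3),np.uint8)
im[:300,:400]=cv2.resize(e["scene"]["image"][170:245,285:385,::-1],(400,300),interpolation=3)
im[:300,400:]=cv2.resize(e["side"]["image"][160:235,255:355,::-1],(400,300),interpolation=3)
im[300:,:400]=cv2.resize(e["wrist"]["image"][130:280,220:420,::-1],(400,300),interpolation=3)
cv2.imwrite("pics/m6.png",im)
```

```text
18.9 [ 0.6321 -0.0269  0.2355] yaw 111.4 polar 0.1231 291.0 F [ 0.4  -0.32 -2.91] Ftang 0.45 Mz [ 0.07 -0.02 -0.  ] q7 -0.07
```

View pics/m6.png

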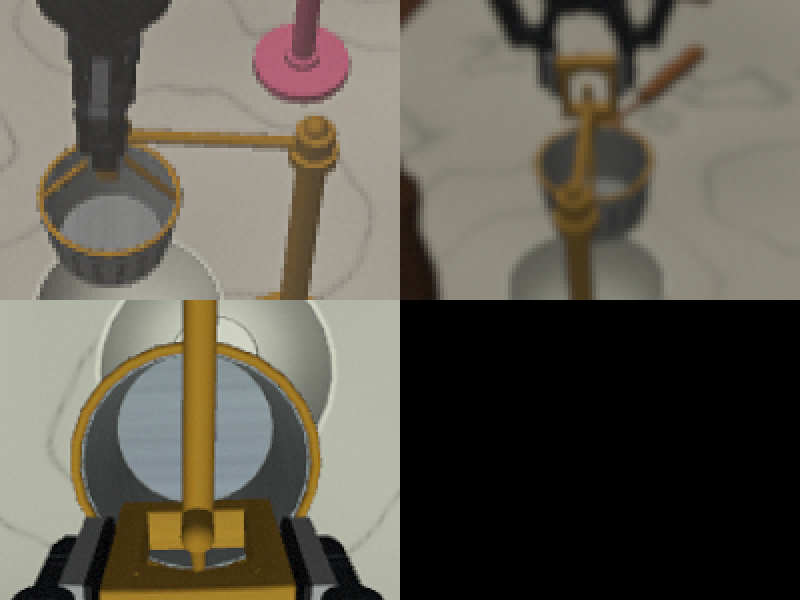

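The wrist view shows the arm centred in the opening: arm u≈198, eye 196 in the crop. The side view shows the tip inside the opening. Continue inward.

Converted, 0.028 m is 0.035, 0.026 m is 0.0325.

>>> carry_out:
  slide:
    - [0.0038, 0, 0]
    - [0.0088, 0, 0]
    - [0.0138, 0, 0]
    - [0.0188, 0, 0]
    - [0.0238, 0, 0]
    - [0.0288, 0, 0]
    - [0.0325, 0, 0]
    - [0.035, 0, 0]
    - [0.035, 0, 0]
    - [0.035, 0, 0]
  delta_rot:
    - [0, 0, 0]
    - [0, 0, 0]
    - [0, 0, 0]
    - [0, 0, 0]
    - [0, 0, 0]
    - [0, 0, 0]
    - [0, 0, 0]
    - [0, 0, 0]
    - [0, 0, 0]
    - [0, 0, 0]

```text
time: 20.05
tool_pos: [0.6222, -0.0017, 0.2354]
eef_rot: [1.772, 2.594, -0.0]
force: [-0.4, -0.0, -3.1]
grip_width: 0.0413
finger_force: 36.1
```

Converted, 0.014 m is 0.0175, 0.012 m is 0.015.

>>> carry_out:
  slide:
    - [0, 0, 0.0038]
    - [0, 0, 0.0075]
    - [0, 0, 0.0113]
    - [0, 0, 0.015]
    - [0, 0, 0.0175]
    - [0, 0, 0.0175]
    - [0, 0, 0.0175]
  delta_rot:
    - [0, 0, 0]
    - [0, 0, 0]
    - [0, 0, 0]
    - [0, 0, 0]
    - [0, 0, 0]
    - [0, 0, 0]
    - [0, 0, 0]

```text
time: 20.75
tool_pos: [0.6222, -0.0015, 0.2214]
eef_rot: [-1.772, -2.594, -0.0]
force: [0.5, -0.4, -2.5]
grip_width: 0.0414
finger_force: 36.1
```

Converted, 0.003 m is 0.0038, 0.002 m is 0.0025.

>>> carry_out:
  slide:
    - [0, 0, 0.0013]
    - [0, 0, 0.0025]
    - [0, 0, 0.0038]
    - [0, 0, 0.0038]
    - [0, 0, 0.0038]
  delta_rot:
    - [0, 0, 0]
    - [0, 0, 0]
    - [0, 0, 0]
    - [0, 0, 0]
    - [0, 0, 0]

```text
time: 21.25
tool_pos: [0.6221, -0.0016, 0.2184]
eef_rot: [-1.772, -2.594, 0.0]
force: [0.8, -0.3, -1.9]
grip_width: 0.0415
finger_force: 36.1
```

Converted, 0.001 m is 0.0013.

>>> carry_out:
  slide:
    - [0, 0, 0.0013]
    - [0, 0, 0.0013]
    - [0, 0, 0.0013]
    - [0, 0, 0.0013]
  delta_rot:
    - [0, 0, 0]
    - [0, 0, 0]
    - [0, 0, 0]
    - [0, 0, 0]

```text
time: 21.65
tool_pos: [0.6222, -0.0016, 0.2174]
eef_rot: [-1.772, -2.594, 0.0]
force: [-0.1, 0.3, -2.5]
grip_width: 0.0414
finger_force: 36.1
```

Converted, 0.001 m is 0.0013.

>>> carry_out:
  slide:
    - [0, 0, 0.0013]
    - [0, 0, 0.0013]
    - [0, 0, 0.0013]
    - [0, 0, 0.0013]
  delta_rot:
    - [0, 0, 0]
    - [0, 0, 0]
    - [0, 0, 0]
    - [0, 0, 0]

```text
time: 22.05
tool_pos: [0.6222, -0.0015, 0.2164]
eef_rot: [-1.772, -2.594, 0.0]
force: [-0.2, -0.5, -1.6]
grip_width: 0.0414
finger_force: 36.1
```

Converted, 0.001 m is 0.0013.

>>> carry_out:
  slide:
    - [0, 0, 0.0013]
    - [0, 0, 0.0013]
    - [0, 0, 0.0013]
    - [0, 0, 0.0013]
  delta_rot:
    - [0, 0, 0]
    - [0, 0, 0]
    - [0, 0, 0]
    - [0, 0, 0]

```text
time: 22.45
tool_pos: [0.6224, -0.0015, 0.2156]
eef_rot: [1.772, 2.594, 0.0]
force: [0.1, -0.3, 0.2]
grip_width: 0.0416
finger_force: 36.3
```

Converted, 0.001 m is 0.0013.

>>> carry_out:
  slide:
    - [0, 0, 0.0013]
    - [0, 0, 0.0013]
    - [0, 0, 0.0013]
    - [0, 0, 0.0013]
  delta_rot:
    - [0, 0, 0]
    - [0, 0, 0]
    - [0, 0, 0]
    - [0, 0, 0]

```text
time: 22.85
tool_pos: [0.6224, -0.0015, 0.2147]
eef_rot: [1.772, 2.594, 0.0]
force: [-0.5, -0.1, 2.8]
grip_width: 0.0413
finger_force: 36.5
```

Converted, -0.001 m is -0.0013.

>>> carry_out:
  slide:
    - [0, 0, -0.0013]
    - [0, 0, -0.0013]
    - [0, 0, -0.0013]
  delta_rot:
    - [0, 0, 0]
    - [0, 0, 0]
    - [0, 0, 0]
  squeeze: 20

```text
time: 23.15
tool_pos: [0.6223, -0.0015, 0.2153]
eef_rot: [1.772, 2.594, 0.001]
force: [1.0, -0.2, -0.4]
grip_width: 0.0415
finger_force: 36.4
```

>>> carry_out:
  slide:
    - [0, 0, 0]
    - [0, 0, 0]
    - [0, 0, 0]
    - [0, 0, 0]
    - [0, 0, 0]
  delta_rot:
    - [0, 0, 0]
    - [0, 0, 0]
    - [0, 0, 0]
    - [0, 0, 0]
    - [0, 0, 0]
  jaw: 0.064

```text
time: 23.65
tool_pos: [0.6221, -0.0015, 0.2154]
eef_rot: [-1.772, -2.594, 0.0]
force: [-0.7, -0.2, 0.3]
grip_width: 0.0641
finger_force: 0.0
```

Run:
```python
from h import *
from station import manip
s=st();e={"s":s};print(s["grip_width"],s["finger_force"])
for n in("wrist","scene","side"): e[n]=manip.camera(n)
im=np.zeros((600,800,3),np.uint8)
im[:300,:400]=cv2.resize(e["scene"]["image"][170:245,285:385,::-1],(400,300),interpolation=3)
im[:300,400:]=cv2.resize(e["side"]["image"][170:245,255:355,::-1],(400,300),interpolation=3)
im[300:,:400]=cv2.resize(e["wrist"]["image"][130:280,220:420,::-1],(400,300),interpolation=3)
cv2.imwrite("pics/m7.png",im)
```

```text
23.65 [ 0.6221 -0.0015  0.2154] yaw 111.3 polar 0.0958 290.8 F [-0.67 -0.24  0.3 ] Ftang -0.02 Mz [-0.01 -0.05 -0.03] q7 -0.13
0.06410895970176048 0.0
```

View pics/m7.png

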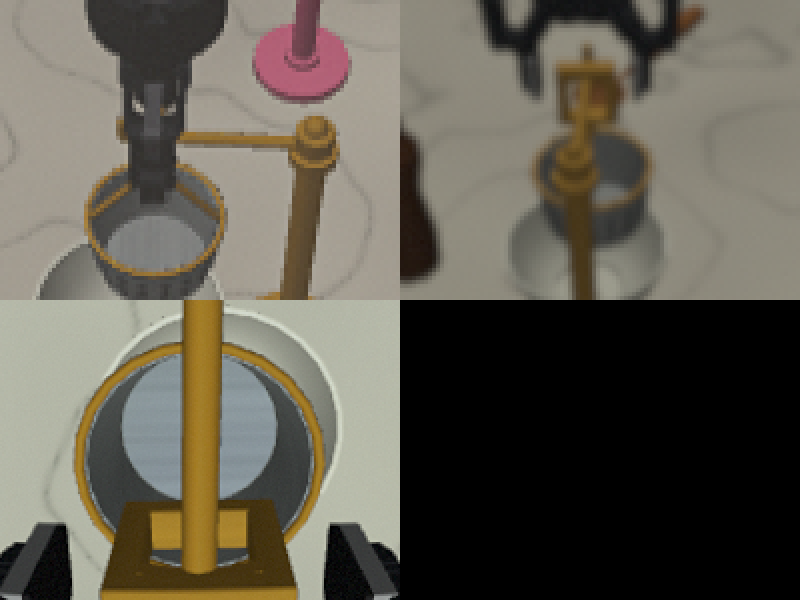

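The basket hangs on the arm with the arm through the eye, and the fingers are clear on both sides. Now I withdraw straight up and let it settle.

>>> carry_out:
  slide:
    - [0, 0, -0.0063]
    - [0, 0, -0.0188]
    - [0, 0, -0.0375]
    - [0, 0, -0.0625]
    - [0, 0, -0.0875]
    - [0, 0, -0.125]
    - [0, 0, -0.175]
    - [0, 0, -0.225]
    - [0, 0, -0.25]
    - [0, 0, -0.25]
  delta_rot:
    - [0, 0, 0]
    - [0, 0, 0]
    - [0, 0, 0]
    - [0, 0, 0]
    - [0, 0, 0]
    - [0, 0, 0]
    - [0, 0, 0]
    - [0, 0, 0]
    - [0, 0, 0]
    - [0, 0, 0]

```text
time: 24.8
tool_pos: [0.6241, -0.0002, 0.4211]
eef_rot: [1.768, 2.588, 0.009]
force: [0.4, 0.9, -0.2]
grip_width: 0.0638
finger_force: 0.0
```

>>> carry_out:
  slide:
    - [0, 0, 0]
    - [0, 0, 0]
    - [0, 0, 0]
    - [0, 0, 0]
    - [0, 0, 0]
    - [0, 0, 0]
    - [0, 0, 0]
    - [0, 0, 0]
    - [0, 0, 0]
    - [0, 0, 0]
  delta_rot:
    - [0, 0, 0]
    - [0, 0, 0]
    - [0, 0, 0]
    - [0, 0, 0]
    - [0, 0, 0]
    - [0, 0, 0]
    - [0, 0, 0]
    - [0, 0, 0]
    - [0, 0, 0]
    - [0, 0, 0]

```text
time: 25.8
tool_pos: [0.6222, -0.0015, 0.4155]
eef_rot: [1.772, 2.594, 0.0]
force: [-0.5, -0.4, -0.2]
grip_width: 0.0642
finger_force: 0.0
```

Run:
```python
from h import *
from station import manip
import time
s=st()
A=manip.camera("scene")["image"][:,:,::-1]
B=manip.camera("scene")["image"][:,:,::-1]
for _ in range(6): B=manip.camera("scene")["image"][:,:,::-1]
r=(slice(175,245),slice(285,375))
print("motion",cv2.absdiff(np.ascontiguousarray(A[r]),np.ascontiguousarray(B[r])).mean())
# compare bystanders with the start
o=d["scene"]["image"][:,:,::-1]
for n,(x,y) in dict(mill=(302,297),mugA=(369,320),mugB=(420,275),ram=(427,216),jar=(204,164),spoon=(215,243),bowl=(317,262)).items():
    q=(slice(y-18,y+18),slice(x-22,x+22));t=np.ascontiguousarray(o[y-14:y+14,x-16:x+16])
    m=cv2.matchTemplate(np.ascontiguousarray(B[y-24:y+24,x-26:x+26]),t,cv2.TM_CCOEFF_NORMED);_,v,_,l=cv2.minMaxLoc(m);print(n,round(v,3),l[0]-10,l[1]-10)
cv2.imwrite("pics/f.png",cv2.resize(B[130:330,190:450],(780,600),interpolation=3))
```

```text
25.8 [ 0.6222 -0.0015  0.4155] yaw 111.3 polar 0.0958 290.9 F [-0.51 -0.44 -0.15] Ftang 0.22 Mz [ 0.02  0.02 -0.01] q7 0.02
motion 0.9824338624338624
mill 0.999 0 0
mugA 0.999 0 0
mugB 0.999 0 0
ram 0.998 0 0
jar 0.999 0 0
spoon 0.999 0 0
bowl 0.998 0 0
```

View pics/f.png

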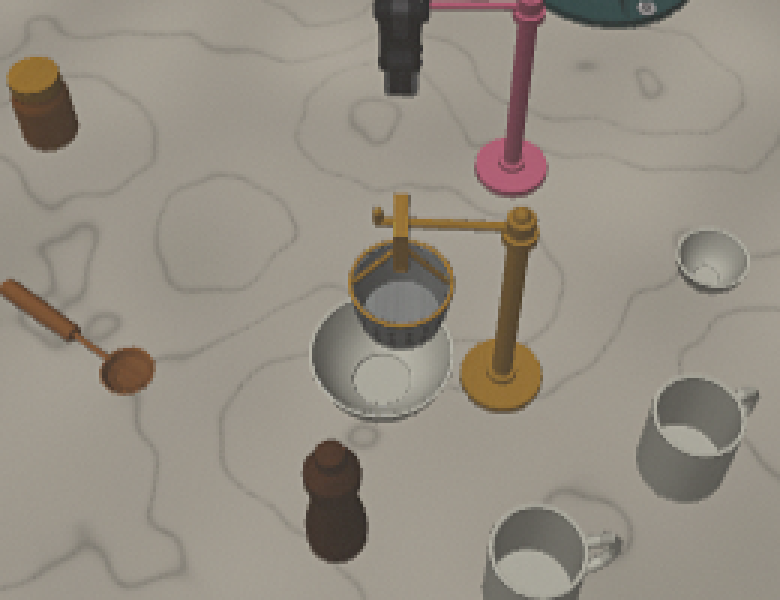

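The basket hangs level on the brass hook over the bowl, and nothing else has moved. I'll wait a little for it to settle, then hand in.

>>> carry_out:
  slide:
    - [0, 0, 0]
    - [0, 0, 0]
    - [0, 0, 0]
    - [0, 0, 0]
    - [0, 0, 0]
    - [0, 0, 0]
    - [0, 0, 0]
    - [0, 0, 0]
    - [0, 0, 0]
    - [0, 0, 0]
  delta_rot:
    - [0, 0, 0]
    - [0, 0, 0]
    - [0, 0, 0]
    - [0, 0, 0]
    - [0, 0, 0]
    - [0, 0, 0]
    - [0, 0, 0]
    - [0, 0, 0]
    - [0, 0, 0]
    - [0, 0, 0]

```text
time: 27.2
tool_pos: [0.6221, -0.0015, 0.4154]
eef_rot: [-1.772, -2.594, 0.0]
force: [-0.3, 0.7, -0.3]
grip_width: 0.0641
finger_force: 0.0
```

>>> carry_out:
  slide:
    - [0, 0, 0]
    - [0, 0, 0]
    - [0, 0, 0]
    - [0, 0, 0]
    - [0, 0, 0]
    - [0, 0, 0]
    - [0, 0, 0]
    - [0, 0, 0]
    - [0, 0, 0]
    - [0, 0, 0]
  delta_rot:
    - [0, 0, 0]
    - [0, 0, 0]
    - [0, 0, 0]
    - [0, 0, 0]
    - [0, 0, 0]
    - [0, 0, 0]
    - [0, 0, 0]
    - [0, 0, 0]
    - [0, 0, 0]
    - [0, 0, 0]

```text
time: 28.2
tool_pos: [0.6222, -0.0015, 0.4154]
eef_rot: [1.772, 2.594, 0.0]
force: [0.2, 0.7, 0.8]
grip_width: 0.0639
finger_force: 0.0
```

```bash
python3 -c "
from station import manip
print(manip.finish_job())"
```

```text
the job is handed in; nothing more can be done
None
```

I pushed the brass hook to its stop and the click ring home (it went rigid at about 10 N), hung the basket by its eye over the bowl and let go, and handed the job in at 28 s; the last picture shows nothing else moved, but no verdict came back.

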